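# Load a soap mould into the curing lane past its spring gate

## Task

Load the green soap mould that stands in the curing lane into the bay at the right-hand end of the lane: with one fingertip press the yellow pedal down so that the red gate drops below the lane floor, and keep it down while the other fingertip pushes the mould along the lane, right over the gate and fully home against the end stop. Then let the pedal go so that the gate springs up behind the mould. Only push: do not pinch, lift or tip the mould, do not push it against the gate or let the gate come up under it, and leave the amber bottle, the white tin and the green soap bar beside the lane where they are.

Things in the scene. Friction and masses are not known exactly. Their poses are not given: they have to be found in the camera images.
- lane: Fixed wooden lane: a straight raised chute on a 195x560 mm plywood base (x -120 to 75, y -240 to 320), 10 mm thick. Origin: on the worktop, on the lane's centre line, under the middle of the gate. z up; y along the lane: the mould goes towards -y (robot's right); +x is the side away from the robot. All lane numbers are mm in this frame; the lane may stand turned a little.
- infeed_floor (a point): Mid-point of the aluminium infeed floor, on its top at z 45. The infeed runs from y 315 (open end) to 18, the bay from y -18 to the end stop at the same height. Both are 71 mm wide between 6 mm walls (outer faces at x +-41.5) with tops at z 64. Floor and walls are cut away from y -18 to 18 for the gate.
- stop_face (a point): Centre line of the wooden end stop, on the face that the mould's nose must touch (lane y -217), 60 mm above the worktop; the stop's top is at z 78.
- gate (a joint): Spring hinge of the drop gate (red flap and yellow pedal, one rigid part). 0 = up, lane blocked; 0.25 rad = pedal fully down (hard stop), flap 6 mm below the lane floor; from 0.195 up the gate is open. Axis along the lane's y at x 55, z 36, beyond the far wall. About 4 to 6 N on the middle of the pedal holds it down; let go, it springs up by itself.
- flap_mid (a point): Middle of the red flap's top, on the lane's centre line. The flap crosses the lane at y -15 to 15 and runs out through the near wall's gap to the pedal. This point is at z 39 when the gate is fully down and about 53 when up; towards the pedal the flap stands higher when up.
- pedal_mid (a point): Centre of the yellow pedal's top. Flat plate outside the near wall, x -46 to -112, y -52 to 332: it can be pressed anywhere along the lane. Fully down it is level, top at z 53, 8 mm above the lane floor, so one fingertip on it and the other in the lane behind the mould, at one height, do the job together. Up, it slopes, 25 mm (inner edge) to 40 mm (outer edge) higher.
- mould: The task's mould (another stands fixed in the far left corner): green soap mould with a row of square cells, loose, 66 (x) x 190 (y) x 30 (z) mm, about 0.4 kg, a solid block to the touch, standing on the lane's infeed floor with its long side along the lane. Origin: centre of its underside (z 45 mm above the worktop); axes as the lane's.
- mould_tail (a point): Centre of the mould's rear end face (+y end, the end to push), 15 mm above its underside. At the end it is at lane y -27 mm when the mould touches the end stop.
- mould_nose (a point): Centre of the mould's front end face (-y end), 15 mm above its underside. At the start it is 12 to 60 mm short of the gate's slot.
- amber_bottle: Bystander: loose amber bottle with a black cap, 50 mm diameter, 109 mm tall, beyond the lane. Origin: centre of its underside.
- salve_tin: Bystander: loose round white tin, 59 mm diameter, 22 mm tall, on the worktop by the bay end of the lane. Origin: centre of its underside.
- green_soap: Bystander: loose pale green soap bar, 51 x 72 x 27 mm, beyond the lane's bay. Origin: centre of its underside.

How it is judged:
By the outcome, as a careful person would: the job done as asked, in the order asked, and still so for the second after the job is handed in, with the robot touching nothing.
It also fails if it takes over 54 s, if anything falls off the work surface, if the arm or the gripper's body presses on something with over 40 N, if the wrist force passes 120 N, or if a joint passes its speed limit or range.

## Robot

A 7-joint arm with a two-finger parallel gripper is mounted at the origin on a cart in front of the work surface, level with it; the furniture and walls round the work are solid. World frame = base frame: x ahead of the robot, y to its left, z up, the work surface at z = 0. Lengths are in m, angles in rad, forces in N, time in s.
With the tool pointing down it reaches from about 0.4 to 0.875 m from the base axis. Payload 19.3 kg.
Tool frame: the origin (TCP) lies midway between the tips of the shut fingers; the grasp point (between the pads) lies 19 mm behind it; z points along the fingers, y is the line along which they close (so a half turn about z gives the same grasp; the last joint's range is limited). The gripper opens to 85 mm and grips with 20 to 120 N. Pads are 22 mm wide; open, the fingers measure 114 mm over their backs; the gripper's body (76 mm by 85 mm) begins 54 mm behind the grasp point. The pads swing forward as they close: fully open they stand 13 mm farther back than shut.
Start: joints at [-0.07, 0.521, -0.036, 1.599, 0.021, 1.021, -0.113], TCP at [0.625, -0, 0.209] pointing down, gripper open.
Joint ranges: [-2.91, 2.91], [-0.3, 2.13], [-1.5, 1.42], [0.17, 2.43], [-1.26, 4.41], [0.16, 1.93], [-2.52, 2.52]. Speed limits (rad/s): [1.89, 1.89, 2.39, 2.39, 3.01, 3.01, 3.01].

## Interface

Orientations are given as [roll, pitch, yaw] about the fixed x, y, z axes, in that order (R = Rz(yaw) Ry(pitch) Rx(roll)).
In Python, from workcell import * gives the robot as it stands. The module is installed in compiled form; this text tells all that it offers.
- The arm moves only by the tool play_rows, never from a script. Its argument "deltas" is a list of rows, each a list of 7 numbers: the shift along the tool's x, y, z in units of 500 mm (1.0 is 500 mm), then the turn, a rotation vector about the tool's x, y, z in units of 120 degrees (1.0 is 120 degrees), then the closure, from 0 (fully open) to 1 (shut). A call has 1 to 10 rows; each row is the pose to reach, as a shift and turn from the pose commanded when the call began, along the tool's axes at that moment; what a row does not reach only later rows make up. A row lasts 1/10 s, in which the tool goes at most 50 mm and 8.59 degrees, less where a joint would pass 70% of its speed; a pose out of reach is approached as far as the arm can. A call with a number of a shift or a turn outside -1 to 1 is refused whole. A call with a gripper value outside its range is refused whole. The fingers move at their own pace and stop on an object; "newtons" is the grip in N (left out, the last holds). Time passes only in rows, so rows that repeat a pose let the fingers close. It gives the time, the measured TCP pose, the force, the opening and the grip force at its end, in the units of the state.
- observe(): the state, without advancing time (a new reading comes with each control period).
- grab_frame(name): name is "scene" or "side" or "wrist"; returns the picture (384x512x3 uint8, red, green, blue); there is no depth.
- get_calibration(name): a dict with "fovy" (degrees; the focal length in pixels is half the picture's height over the tangent of half this angle, whatever the lens; pixels are square), "cx", "cy" (the principal point, pixels), "k1" (the pictures are not rectified: a ray, as slopes to the right and down, at radius r is drawn at 1 + k1 r^2 times it, then the intrinsics apply), "xyz" and "rotation" of the camera in the world. Camera axes: x right, y down, z forward; pixel columns grow to the right and rows downward; lengths in m; the calibration is good to about 2 mm. A picture is of the moment at which its call begins: read the wrist's pose just before it. get_calibration takes no time and is no camera call; for the wrist camera it gives the pose at the moment of the call.
- job_done(): hands the job in; it is judged then, once.
The state is a dict: "clock": time; "qpos": joint angles; "qd": joint speeds; "joint_efforts": joint torques, N m; "position": TCP position; "tool_rot": TCP orientation; "force": force on the tool from outside, world axes, zero at the start; "moment": the same for the moment, N m; "grip_width": finger opening in m; "finger_force": force on a finger pad.
Only numpy, scipy, OpenCV 4.12 (cv2) and the standard library are available. Lean on these libraries where they do the work, as an engineer would, in place of code of your own. Each camera call takes 0.05 s, during which the arm holds its last target. There are 200 camera calls.

## Working session

There is one attempt and no reset: what is moved stays moved. The work goes in short steps, Python scripts to look and compute and a tool call to move; the robot and the scene stay as the last step left them, time stands still between calls to the robot, and variables do not carry over. Pictures are saved under pics/ and viewed, at most 10 in all, crops included, and the job is handed in when it is done.

Besides the shell and the picture viewer there is one more tool, called by a JSON object that holds its "api" and its "payload", one argument or row to a line. play_rows: Moves the arm, as the interface text tells. Its arguments: {"type":"object","properties":{"deltas":{"type":"array"},"newtons":{"type":"number"}},"required":["deltas"]}

```bash
mkdir -p pics; python3 - <<'E'
from workcell import *
import cv2
for n in ["scene","side"]:
    c=get_calibration(n); print(n,c)
    cv2.imwrite(f"pics/{n}0.png",cv2.resize(grab_frame(n)[:,:,::-1],(800,600),interpolation=cv2.INTER_CUBIC))
s=observe();print(s)
E
```

```text
scene {'fovy': 43.771020756668705, 'cx': 253.9747569277308, 'cy': 193.20294999916746, 'k1': -0.07991204728632034, 'xyz': array([0.1431816 , 0.94849016, 1.15678474]), 'rotation': array([-2.35056204,  0.02107301, -2.7352715 ])}
side {'fovy': 45.27743039386456, 'cx': 262.14898886798005, 'cy': 197.42595775541085, 'k1': -0.17848802009368592, 'xyz': array([0.63196252, 0.97127646, 0.87278409]), 'rotation': array([-2.21515001,  0.02083993,  3.10496268])}
{'clock': 0.1, 'qpos': array([-0.07020433,  0.52196319, -0.03630701,  1.59994044,  0.0211962 ,
        1.02112705, -0.11278859]), 'qd': array([ 0.00022487, -0.00301042, -0.00019996, -0.00275119,  0.00121424,
        0.00145059,  0.00090811]), 'joint_efforts': array([ 6.00351588e-03, -9.28489351e+01,  1.98515877e+00, -3.70530617e+01,
        1.82421418e-02,  5.33716375e-03, -2.83208755e-05]), 'position': array([ 6.24668731e-01, -4.47016595e-05,  2.08481842e-01]), 'tool_rot': array([-3.14054260e+00,  8.15414173e-05,  1.57078125e+00]), 'force': array([0.25434698, 0.75569384, 0.28145031]), 'moment': array([0.02111439, 0.00376985, 0.01874317]), 'finger_force': 0.0, 'grip_width': 0.0853753446394201}
```

View pics/scene0.png

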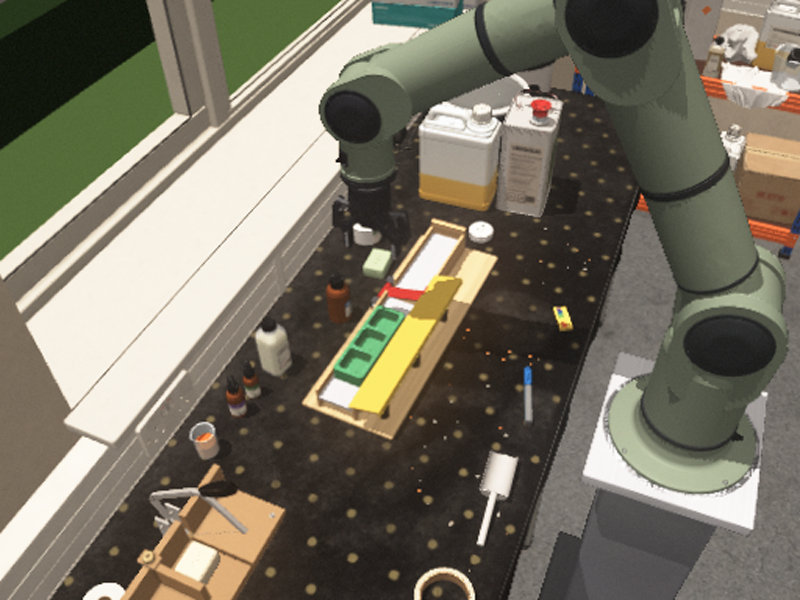

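View pics/side0.png

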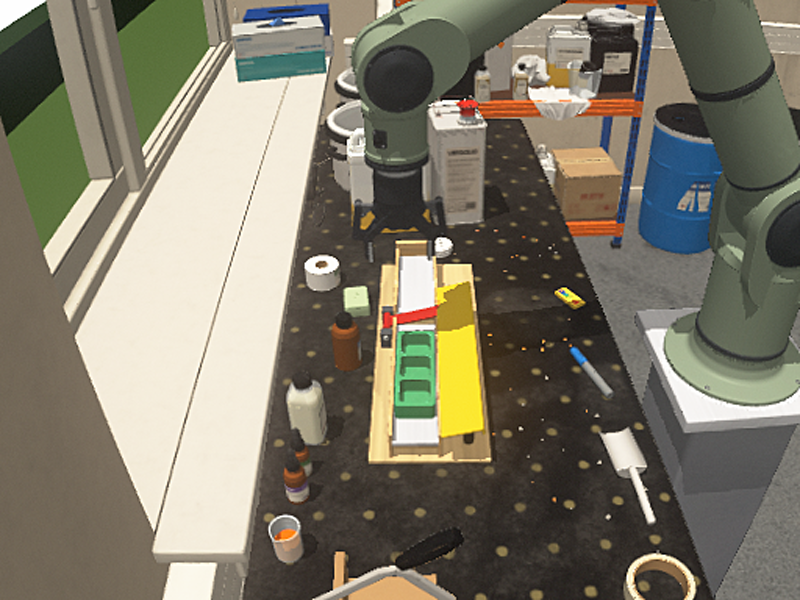

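The scene and side views show the lane, with base corners at about side (369,461), (491,460) and (473,265). The mould's tail is at side (395–434, ~413) and the pedal is up. I'll take enlarged crops next.

```bash
cat > h.py <<'E'
import numpy as np, cv2
from scipy.spatial.transform import Rotation as R
from workcell import *
def proj(n,P,c=None):
    c=c or get_calibration(n); M=R.from_euler('xyz',c['rotation']).as_matrix()
    q=(np.atleast_2d(P)-c['xyz'])@M; s=q[:,:2]/q[:,2:]
    f=192/np.tan(np.radians(c['fovy']/2)); s=s*(1+c['k1']*(s**2).sum(1,keepdims=True))
    return s*f+[c['cx'],c['cy']]
def lane(p,P):
    P=np.atleast_2d(P)/1000.; a=p[2]
    return np.c_[p[0]+np.cos(a)*P[:,0]-np.sin(a)*P[:,1],p[1]+np.sin(a)*P[:,0]+np.cos(a)*P[:,1],P[:,2]]
E
python3 - <<'E'
from h import *
from scipy.optimize import least_squares
print(proj("side",observe()['position'])*1.5625,proj("scene",observe()['position'])*1.5625)
L=[[75,320,10],[-120,320,10],[-120,-240,10]]
s=np.array([[369,461],[491,460],[473,265]])/1.5625; t=np.array([[304,402],[391,437],[497,256]])/1.5625
f=lambda p:np.r_[(proj("side",lane(p,L))-s).ravel(),(proj("scene",lane(p,L))-t).ravel()]
r=least_squares(f,[.6,0,0]);print(r.x,r.fun*1.56)
a=cv2.imread("pics/side0.png");
import os
g=grab_frame("side")[145:305,225:320,::-1]; h=grab_frame("scene")[135:285,190:325,::-1]
A=cv2.resize(g,None,fx=3.75,fy=3.75,interpolation=3);B=cv2.resize(h,None,fx=3.25,fy=3.25,interpolation=3)
o=np.zeros((600,800,3),np.uint8);o[:,:A.shape[1]]=A[:600];o[:B.shape[0],360:360+B.shape[1]]=B[:600,:440]
cv2.imwrite("pics/crop.png",o);print(A.shape,B.shape)
E
```

```text
[[400.77910887 276.813496  ]] [[371.95968011 264.48337202]]
[ 0.59660195 -0.10029157 -0.04788374] [-0.41724327 -0.71149763  1.72823501 -0.64407714 -0.65563441 -2.26172402
 -3.09256887  0.21339054  0.21905212  0.95768287  1.12990411  0.28804119]
(600, 356, 3) (488, 439, 3)
```

View pics/crop.png

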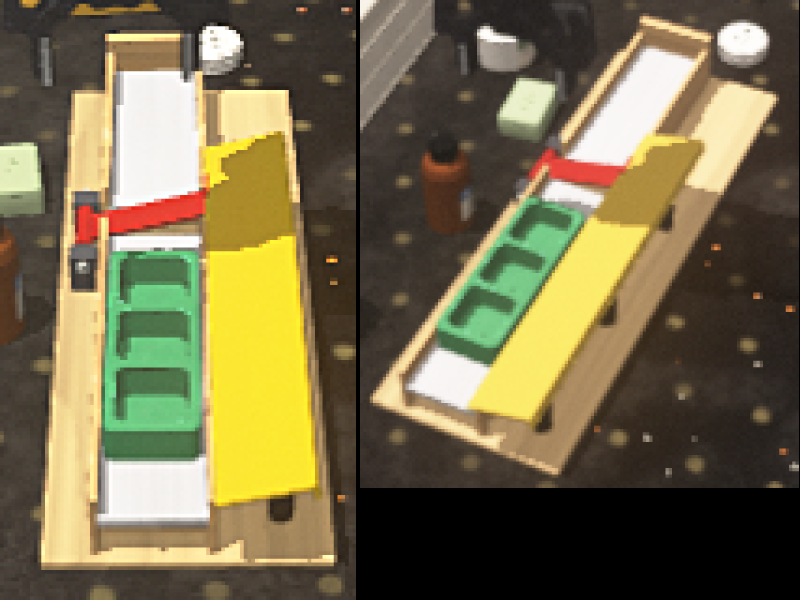

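The crop shows the mould's rear face at crop rows 432–458. The base corners are at (41,568), (335,566), (289,91), (74,92) in the side crop and (372,402), (560,473), (777,97) in the scene crop. The stop face meets the floor at row 71.

```bash
python3 - <<'E'
from h import *
from scipy.optimize import least_squares
S=lambda u:np.array(u)/3.75+[225,145]-.5
T=lambda u:(np.array(u)-[360,0])/3.25+[190,135]-.5
cs,ct=get_calibration("side"),get_calibration("scene")
sp=[([75,320,10],(41,568)),([-120,320,10],(335,566)),([-120,-240,10],(289,91)),([75,-240,10],(74,92)),([35.5,-217,45],(114,71)),([-35.5,315,45],(209,522))]
tp=[([75,320,10],(372,402)),([-120,320,10],(560,473)),([-120,-240,10],(777,97))]
f=lambda p:np.r_[(proj("side",lane(p,[a for a,_ in sp]),cs)-S([b for _,b in sp])).ravel(),(proj("scene",lane(p,[a for a,_ in tp]),ct)-T([b for _,b in tp])).ravel()]
r=least_squares(f,[.6,0,0],loss='soft_l1');print(r.x,f(r.x).round(1))
p=r.x
ms=[((33,75),(103,432)),((-33,75),(200,430)),((33,45),(103,458)),((-33,45),(200,458))]
g=lambda v:np.r_[(proj("side",lane(p,[[a[0]+v[1],v[0],a[1]] for a,_ in ms]),cs)-S([b for _,b in ms])).ravel()]
q=least_squares(g,[200,0]);print(q.x,g(q.x).round(1))
for y in (230,260,300): print(y,lane(p,[[0,y,0],[-41.5,y,0],[-79,y,0],[-112,y,0]]).round(4).tolist())
E
```

```text
[ 0.59894796 -0.0982556  -0.04398849] [-0.  -0.6  1.2 -0.9 -0.2 -0.3 -0.1  0.1  0.4  0.6  0.3  0.1 -1.3 -0.3
 -1.2  0.6  0.  -0.3]
[259.01011825   2.05273221] [-0.6 -0.8  0.4 -0.6 -0.2  0.8  0.4  0.5]
230 [[0.6091, 0.1315, 0.0], [0.5676, 0.1333, 0.0], [0.5301, 0.135, 0.0], [0.4972, 0.1364, 0.0]]
260 [[0.6104, 0.1615, 0.0], [0.5689, 0.1633, 0.0], [0.5315, 0.165, 0.0], [0.4985, 0.1664, 0.0]]
300 [[0.6121, 0.2015, 0.0], [0.5707, 0.2033, 0.0], [0.5332, 0.2049, 0.0], [0.5002, 0.2064, 0.0]]
```

{"api": "play_rows", "payload": {
  "deltas": [
    [0.05,-0.015,0,0,0,0.01,0],
    [0.12,-0.04,0,0,0,0.021,0],
    [0.19,-0.065,0.02,0,0,0.021,0],
    [0.26,-0.09,0.05,0,0,0.021,0],
    [0.32,-0.11,0.08,0,0,0.021,0],
    [0.36,-0.12,0.11,0,0,0.021,0],
    [0.377,-0.12,0.14,0,0,0.021,0],
    [0.377,-0.12,0.16,0,0,0.021,0],
    [0.377,-0.12,0.17,0,0,0.021,0],
    [0.377,-0.12,0.17,0,0,0.021,0]
  ]
}}

```text
clock: 1.2
position: [0.5652, 0.1869, 0.1234]
tool_rot: [-3.141, 0.001, 1.525]
force: [-0.1, -1.1, 0.2]
grip_width: 0.0855
finger_force: 0.0
```

```bash
python3 - <<'E'
from h import *
s=observe();print(s['clock'],s['position'],s['tool_rot'],s['force'],s['grip_width'])
g=grab_frame("side")[165:325,215:335,::-1]; h=grab_frame("wrist")[:,:,::-1]
A=cv2.resize(g,None,fx=3.2,fy=3.2,interpolation=3)
o=np.zeros((600,800,3),np.uint8);o[:A.shape[0],:A.shape[1]]=A;B=cv2.resize(h,(410,308));o[:308,388:798]=B
cv2.imwrite("pics/c2.png",o)
E
```

```text
1.2 [0.56523961 0.18686688 0.12344689] [-3.14092040e+00  9.71054003e-04  1.52502482e+00] [-0.12325568 -1.10365782  0.15907609] 0.08547947744387137
```

View pics/c2.png

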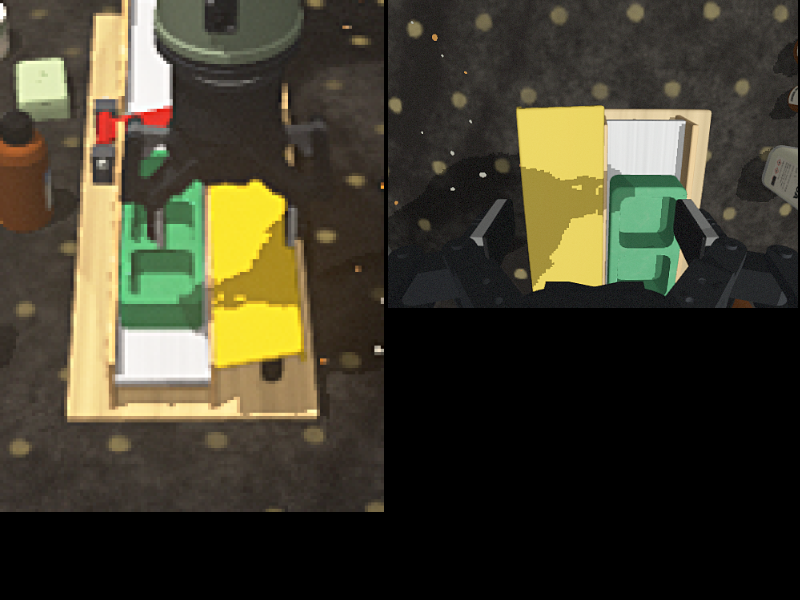

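The wrist view shows the mould's rear top edge at row ~176 (cols 612–685), the lane's open end at row ~121, and fingertips near (490,240) and (700,240). I'll convert these to the lane frame and check the finger landing points.

```bash
python3 - <<'E'
from h import *
c=get_calibration("wrist");p=[.59895,-.09826,-.04399]
W=lambda P:(proj("wrist",P,c)*[410/512,308/384]+[388,0]).round(0).tolist()
for y in (250,255,260,265): print(y,W(lane(p,[[33,y,75],[-33,y,75]])))
print("floor end",W(lane(p,[[35.5,315,45],[-35.5,315,45]])),"base",W(lane(p,[[75,320,10]])),'wall top',W(lane(p,[[41.5,315,64],[41.5,280,64]])))
s=observe();M=R.from_euler('xyz',s['tool_rot']).as_matrix()
for z in (-.013,.070): print(z,W([s['position']+M@[dx,y,z] for y in(-.057,-.0425,.0425,.057) for dx in (-.011,.011)]))
q=s['position'][:2]-p[:2];a=p[2];print(q@[np.cos(a),np.sin(a)],q@[-np.sin(a),np.cos(a)])
E
```

```text
250 [[684.0, 198.0], [608.0, 199.0]]
255 [[685.0, 193.0], [608.0, 194.0]]
260 [[685.0, 188.0], [608.0, 188.0]]
265 [[686.0, 182.0], [608.0, 183.0]]
floor end [[683.0, 117.0], [604.0, 117.0]] base [[711.0, 107.0]] wall top [[697.0, 121.0], [693.0, 161.0]]
-0.013 [[500.0, 210.0], [496.0, 177.0], [523.0, 211.0], [520.0, 178.0], [661.0, 211.0], [664.0, 178.0], [684.0, 210.0], [688.0, 177.0]]
0.07 [[529.0, 165.0], [528.0, 142.0], [545.0, 165.0], [544.0, 142.0], [640.0, 165.0], [641.0, 142.0], [656.0, 165.0], [657.0, 142.0]]
-0.04589873591755978 0.2839769804549239
```

{"api": "play_rows", "payload": {
  "deltas": [
    [0.01,0,0,0,0,0,0],
    [0.02,-0.004,0,0,0,0,0],
    [0.02,-0.004,0,0,0,0,0]
  ]
}}

```text
clock: 1.6
position: [0.5632, 0.1997, 0.1243]
tool_rot: [3.141, -0.001, 1.528]
force: [0.0, 0.1, -0.1]
grip_width: 0.0853
finger_force: 0.0
```

```bash
python3 - <<'E'
from h import *
c=get_calibration("wrist");p=[.59895,-.09826,-.04399]
s=observe();M=R.from_euler('xyz',s['tool_rot']).as_matrix();print(s['position'],c['xyz'])
g=grab_frame("wrist")[:,:,::-1];x0,y0=80,110
o=cv2.resize(g[y0:y0+262,x0:x0+350],None,fx=2.28,fy=2.28,interpolation=3)
W=lambda P:((proj("wrist",P,c)-[x0,y0]+.5)*2.28)
for q in W([s['position']+M@[dx,y,-.013] for y in(-.057,-.0425,.0425,.057) for dx in (-.011,.011)]): cv2.circle(o,tuple(int(v) for v in q),3,(0,0,255),-1)
for q in W(lane(p,[[x,y,z] for x in(-33,33) for y,z in((260,75),(260,45))])): cv2.circle(o,tuple(int(v) for v in q),3,(255,0,255),-1)
for q in W(lane(p,[[x,315,45] for x in(-35.5,35.5)])): cv2.circle(o,tuple(int(v) for v in q),3,(255,255,0),-1)
cv2.imwrite("pics/c3.png",o);print(o.shape)
E
```

```text
[0.56323813 0.1996963  0.12428956] [0.56756213 0.27226064 0.28866524]
(597, 798, 3)
```

View pics/c3.png

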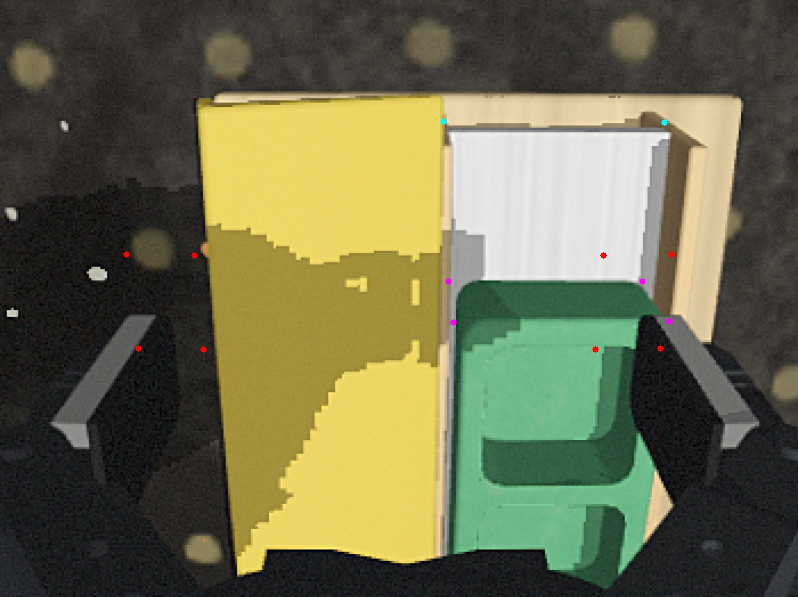

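The wrist view confirms the tail at lane y ≈ 260 and the lane about +1 mm in x. The finger is about 26 mm clear behind the mould, so I'll descend while watching the force.

{"api": "play_rows", "payload": {
  "deltas": [
    [0,0.002,0.02,0,0,0,0],
    [0,0.002,0.045,0,0,0,0],
    [0,0.002,0.07,0,0,0,0],
    [0,0.002,0.09,0,0,0,0],
    [0,0.002,0.11,0,0,0,0],
    [0,0.002,0.125,0,0,0,0],
    [0,0.002,0.14,0,0,0,0],
    [0,0.002,0.15,0,0,0,0],
    [0,0.002,0.15,0,0,0,0]
  ]
}}

```text
clock: 2.55
position: [0.5643, 0.1986, 0.0485]
tool_rot: [-3.141, 0.0, 1.527]
force: [-0.2, 0.4, 2.0]
grip_width: 0.0855
finger_force: 1.0
```

```bash
python3 - <<'E'
from h import *
s=observe();print(s['clock'],s['position'],s['tool_rot'],s['force'],s['moment'])
g=grab_frame("side")[165:325,215:335,::-1]; h=grab_frame("wrist")[90:,60:440,::-1]
o=np.zeros((500,800,3),np.uint8);o[:480,:360]=cv2.resize(g,None,fx=3,fy=3,interpolation=3)
B=cv2.resize(h,(430,333));o[:333,365:795]=B
cv2.imwrite("pics/c4.png",o)
E
```

```text
2.55 [0.56430634 0.19855325 0.04850416] [-3.14119393e+00  8.70837341e-05  1.52681373e+00] [-0.23521618  0.35161358  1.96823143] [-0.00793886  0.10942699 -0.0273608 ]
```

View pics/c4.png

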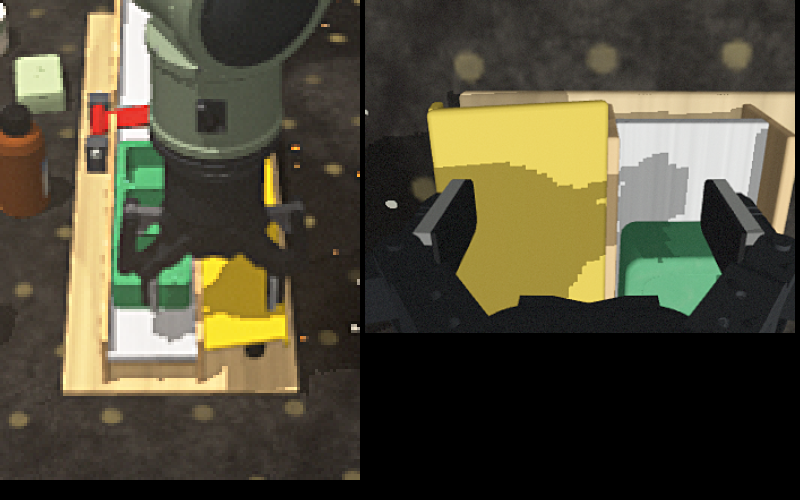

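Light contact (2 N) with finger B on the pedal and finger A inside the lane. I'll keep going down in small steps.

{"api": "play_rows", "payload": {
  "deltas": [
    [0,0,0.006,0,0,0,0],
    [0,0,0.012,0,0,0,0],
    [0,0,0.016,0,0,0,0],
    [0,0,0.016,0,0,0,0]
  ]
}}

```text
clock: 3.05
position: [0.5643, 0.1985, 0.0407]
tool_rot: [-3.141, 0.0, 1.527]
force: [-0.8, 0.3, 3.3]
grip_width: 0.0859
finger_force: 1.3
```

{"api": "play_rows", "payload": {
  "deltas": [
    [0,0,0.006,0,0,0,0],
    [0,0,0.012,0,0,0,0],
    [0,0,0.012,0,0,0,0]
  ]
}}

```text
clock: 3.35
position: [0.5643, 0.1985, 0.0346]
tool_rot: [-3.141, 0.0, 1.527]
force: [-1.0, 0.9, 3.3]
grip_width: 0.0857
finger_force: 1.5
```

{"api": "play_rows", "payload": {
  "deltas": [
    [0,0,0.004,0,0,0,0],
    [0,0,0.008,0,0,0,0],
    [0,0,0.008,0,0,0,0]
  ]
}}

```text
clock: 3.65
position: [0.5643, 0.1985, 0.0307]
tool_rot: [-3.141, 0.0, 1.527]
force: [-1.5, 0.7, 2.8]
grip_width: 0.0858
finger_force: 1.6
```

```bash
python3 - <<'E'
from h import *
g=grab_frame("side")[165:325,215:335,::-1]; h=grab_frame("scene")[175:275,190:290,::-1]
o=np.zeros((500,800,3),np.uint8);o[:480,:360]=cv2.resize(g,None,fx=3,fy=3,interpolation=3)
o[:430,365:795]=cv2.resize(h,(430,430),interpolation=3)
cv2.imwrite("pics/c5.png",o)
E
```

```text
(no output)
```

View pics/c5.png

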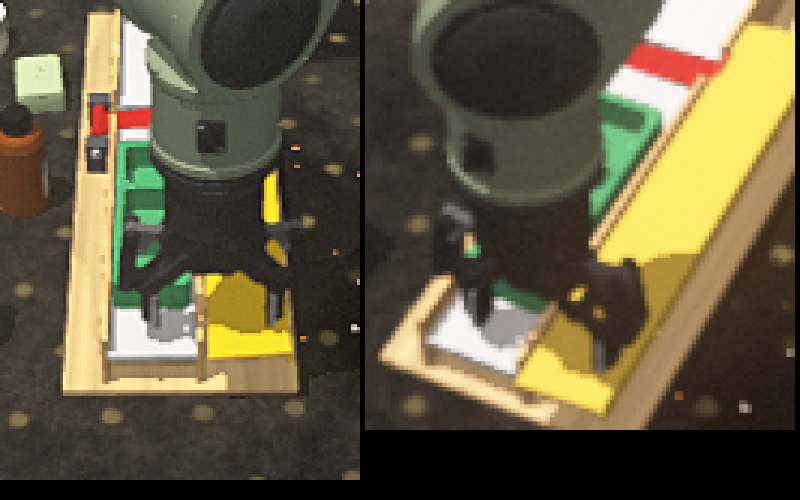

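The pedal is nearly level, with the near wall standing out above it. I'll press on to the hard stop.

{"api": "play_rows", "payload": {
  "deltas": [
    [0,0,0.004,0,0,0,0],
    [0,0,0.004,0,0,0,0]
  ]
}}

```text
clock: 3.95
position: [0.5644, 0.1985, 0.0288]
tool_rot: [-3.142, 0.0, 1.527]
force: [-1.1, 0.4, 2.7]
grip_width: 0.0851
finger_force: 1.7
```

{"api": "play_rows", "payload": {
  "deltas": [
    [0,0,0.003,0,0,0,0],
    [0,0,0.003,0,0,0,0]
  ]
}}

```text
clock: 4.15
position: [0.5644, 0.1985, 0.0273]
tool_rot: [-3.141, 0.0, 1.527]
force: [-0.8, -0.1, 3.5]
grip_width: 0.0856
finger_force: 1.8
```

{"api": "play_rows", "payload": {
  "deltas": [
    [0,0,0.003,0,0,0,0],
    [0,0,0.003,0,0,0,0]
  ]
}}

```text
clock: 4.35
position: [0.5644, 0.1985, 0.0258]
tool_rot: [-3.141, 0.0, 1.527]
force: [-2.2, 0.1, 3.4]
grip_width: 0.0853
finger_force: 1.8
```

{"api": "play_rows", "payload": {
  "deltas": [
    [0,0,0.003,0,0,0,0],
    [0,0,0.003,0,0,0,0]
  ]
}}

```text
clock: 4.55
position: [0.5644, 0.1985, 0.0244]
tool_rot: [-3.142, -0.0, 1.527]
force: [-1.7, -0.1, 3.5]
grip_width: 0.0852
finger_force: 1.9
```

{"api": "play_rows", "payload": {
  "deltas": [
    [0,0,0.003,0,0,0,0],
    [0,0,0.003,0,0,0,0]
  ]
}}

```text
clock: 4.75
position: [0.5644, 0.1985, 0.0228]
tool_rot: [-3.141, 0.0, 1.527]
force: [-1.9, -0.3, 4.6]
grip_width: 0.0852
finger_force: 1.9
```

{"api": "play_rows", "payload": {
  "deltas": [
    [0,0,0.003,0,0,0,0],
    [0,0,0.003,0,0,0,0]
  ]
}}

```text
clock: 4.95
position: [0.5644, 0.1985, 0.0213]
tool_rot: [-3.141, 0.0, 1.527]
force: [-1.8, 0.0, 3.9]
grip_width: 0.0854
finger_force: 2.0
```

```bash
python3 - <<'E'
from h import *
p=[.5995,-.09826,-.04399]
cs=get_calibration("scene");g=grab_frame("scene")[:,:,::-1];x0,y0=210,200
o=cv2.resize(g[y0:y0+80,x0:x0+100],None,fx=6,fy=6,interpolation=3)
for z,c in((53,(255,0,0)),(60,(0,0,255))):
  b=np.array([z+(z-53)/139*0]*2)
  for q in (proj("scene",lane(p,[[-46,332,z],[-112,332,z*1.0 if z==53 else 63]]),cs)-[x0,y0]+.5)*6: cv2.circle(o,tuple(int(v) for v in q),3,c,-1)
g=grab_frame("side")[225:290,230:320,::-1]
b=np.zeros((480,800,3),np.uint8);b[:,:600]=o
cv2.imwrite("pics/c6.png",b)
E
```

```text
(no output)
```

View pics/c6.png

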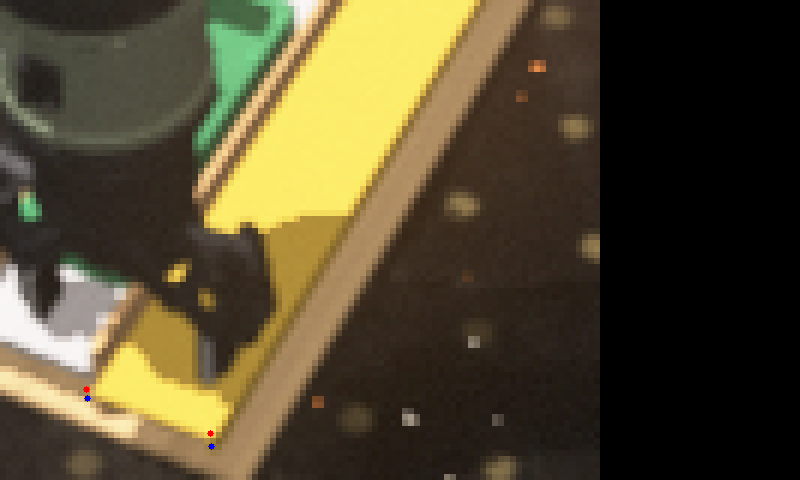

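The pedal's end corners at crop (97,392) and (~222,435) lie near the predicted "fully down" points. The force hasn't stepped up yet, so I'll press a little further.

{"api": "play_rows", "payload": {
  "deltas": [
    [0,0,0.002,0,0,0,0],
    [0,0,0.002,0,0,0,0]
  ]
}}

```text
clock: 5.25
position: [0.5644, 0.1985, 0.0204]
tool_rot: [-3.142, 0.0, 1.527]
force: [-2.1, -0.2, 3.9]
grip_width: 0.0853
finger_force: 2.0
```

{"api": "play_rows", "payload": {
  "deltas": [
    [0,0,0.002,0,0,0,0],
    [0,0,0.002,0,0,0,0]
  ]
}}

```text
clock: 5.45
position: [0.5644, 0.1985, 0.0194]
tool_rot: [-3.141, -0.0, 1.527]
force: [-2.7, -0.0, 3.8]
grip_width: 0.0852
finger_force: 2.1
```

{"api": "play_rows", "payload": {
  "deltas": [
    [0,0,0.002,0,0,0,0],
    [0,0,0.002,0,0,0,0]
  ]
}}

```text
clock: 5.65
position: [0.5644, 0.1985, 0.0184]
tool_rot: [-3.141, 0.0, 1.527]
force: [-3.9, 0.6, 4.7]
grip_width: 0.0855
finger_force: 2.1
```

{"api": "play_rows", "payload": {
  "deltas": [
    [0,0,0.002,0,0,0,0],
    [0,0,0.002,0,0,0,0]
  ]
}}

```text
clock: 5.85
position: [0.5644, 0.1985, 0.0174]
tool_rot: [-3.142, 0.0, 1.527]
force: [-2.7, 0.2, 6.2]
grip_width: 0.0852
finger_force: 2.7
```

{"api": "play_rows", "payload": {
  "deltas": [
    [0,0,0.002,0,0,0,0],
    [0,0,0.002,0,0,0,0]
  ]
}}

```text
clock: 6.05
position: [0.5644, 0.1985, 0.0168]
tool_rot: [-3.142, 0.0, 1.527]
force: [-5.7, -0.6, 13.7]
grip_width: 0.0855
finger_force: 6.6
```

{"api": "play_rows", "payload": {
  "deltas": [
    [0,0,0.002,0,0,0,0],
    [0,0,0.002,0,0,0,0]
  ]
}}

```text
clock: 6.25
position: [0.5644, 0.1985, 0.0161]
tool_rot: [-3.142, -0.0, 1.527]
force: [-7.8, -1.1, 21.3]
grip_width: 0.0854
finger_force: 10.5
```

Hard stop found (force 6 → 21 N over 1.3 mm). I'll ease off slightly and slide along the lane.

{"api": "play_rows", "payload": {
  "deltas": [
    [-0.004,0,-0.001,0,0,0,0],
    [-0.012,0,-0.001,0,0,0,0],
    [-0.02,0,-0.001,0,0,0,0],
    [-0.028,0,-0.001,0,0,0,0],
    [-0.036,0,-0.001,0,0,0,0],
    [-0.044,0,-0.001,0,0,0,0],
    [-0.052,0,-0.001,0,0,0,0],
    [-0.06,0,-0.001,0,0,0,0],
    [-0.07,0,-0.001,0,0,0,0],
    [-0.08,0,-0.001,0,0,0,0]
  ]
}}

```text
clock: 7.25
position: [0.5641, 0.1608, 0.017]
tool_rot: [3.138, -0.003, 1.528]
force: [1.1, 10.7, 12.1]
grip_width: 0.0853
finger_force: 7.5
```

{"api": "play_rows", "payload": {
  "deltas": [
    [-0.016,0,0,0,0,0,0],
    [-0.032,0,0,0,0,0,0],
    [-0.048,0,0,0,0,0,0],
    [-0.064,0,0,0,0,0,0],
    [-0.08,0,0,0,0,0,0],
    [-0.096,0,0,0,0,0,0]
  ]
}}

```text
clock: 7.85
position: [0.5621, 0.1127, 0.017]
tool_rot: [3.138, -0.003, 1.528]
force: [0.0, 11.5, 13.3]
grip_width: 0.0855
finger_force: 7.9
```

```bash
python3 - <<'E'
from h import *
s=observe();p=[.5995,-.09826,-.04399];q=s['position'][:2]-p[:2];a=p[2];print(s['force'],q@[np.cos(a),np.sin(a)],q@[-np.sin(a),np.cos(a)])
g=grab_frame("side")[145:305,225:320,::-1]; h=grab_frame("scene")[135:285,190:325,::-1]
A=cv2.resize(g,None,fx=3.75,fy=3.75,interpolation=3);B=cv2.resize(h,None,fx=3.25,fy=3.25,interpolation=3)
o=np.zeros((600,800,3),np.uint8);o[:,:A.shape[1]]=A[:600];o[:B.shape[0],360:360+B.shape[1]]=B[:600,:440]
cv2.imwrite("pics/c7.png",o)
E
```

```text
[ 0.04513929 11.46689155 13.30738451] -0.04667506241442514 0.20911665983264657
```

View pics/c7.png

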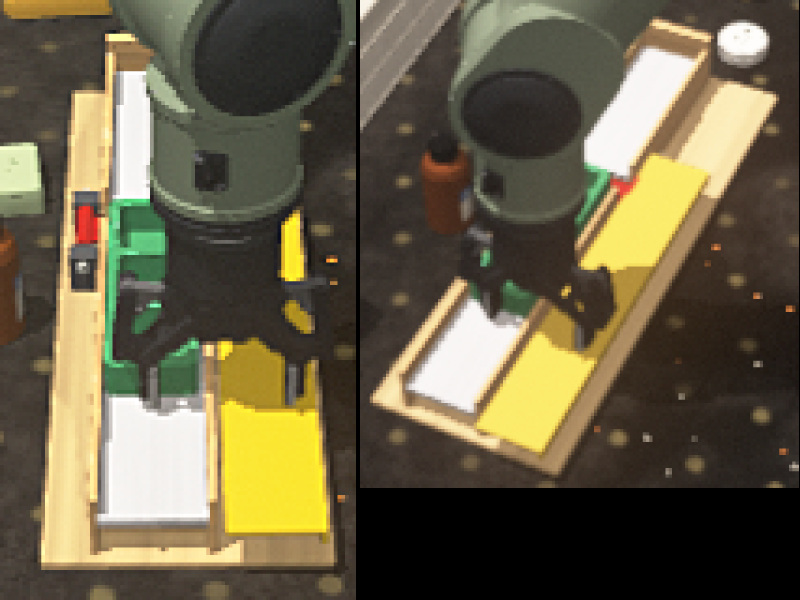

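The gate is below the floor, the mould's nose is over it, and the tail is just ahead of the fingertip. I'll continue.

{"api": "play_rows", "payload": {
  "deltas": [
    [-0.016,0,0,0,0,0,0],
    [-0.032,0,0,0,0,0,0],
    [-0.048,0,0,0,0,0,0],
    [-0.064,0,0,0,0,0,0],
    [-0.08,0,0,0,0,0,0],
    [-0.096,0,0,0,0,0,0],
    [-0.112,0,0,0,0,0,0],
    [-0.128,0,0,0,0,0,0],
    [-0.144,0,0,0,0,0,0],
    [-0.16,0,0,0,0,0,0]
  ]
}}

```text
clock: 8.95
position: [0.5586, 0.0327, 0.0169]
tool_rot: [3.138, -0.003, 1.528]
force: [0.6, 12.6, 15.0]
grip_width: 0.0851
finger_force: 8.6
```

{"api": "play_rows", "payload": {
  "deltas": [
    [-0.016,0,0,0,0,0,0],
    [-0.032,0,0,0,0,0,0],
    [-0.048,0,0,0,0,0,0],
    [-0.064,0,0,0,0,0,0],
    [-0.08,0,0,0,0,0,0],
    [-0.096,0,0,0,0,0,0],
    [-0.112,0,0,0,0,0,0],
    [-0.128,0,0,0,0,0,0],
    [-0.144,0,0,0,0,0,0],
    [-0.16,0,0,0,0,0,0]
  ]
}}

```text
clock: 9.95
position: [0.5551, -0.0474, 0.0169]
tool_rot: [3.139, -0.002, 1.528]
force: [0.5, 13.3, 16.4]
grip_width: 0.0854
finger_force: 9.2
```

{"api": "play_rows", "payload": {
  "deltas": [
    [-0.016,0,-0.0006,0,0,0,0],
    [-0.032,0,-0.0006,0,0,0,0],
    [-0.048,0,-0.0006,0,0,0,0],
    [-0.064,0,-0.0006,0,0,0,0],
    [-0.08,0,-0.0006,0,0,0,0],
    [-0.09,0,-0.0006,0,0,0,0],
    [-0.096,0,-0.0006,0,0,0,0],
    [-0.1,0,-0.0006,0,0,0,0]
  ]
}}

```text
clock: 10.75
position: [0.5527, -0.0977, 0.017]
tool_rot: [3.139, -0.002, 1.528]
force: [1.3, 12.8, 14.5]
grip_width: 0.0858
finger_force: 8.2
```

{"api": "play_rows", "payload": {
  "deltas": [
    [-0.006,0,0,0,0,0,0],
    [-0.012,0,0,0,0,0,0],
    [-0.016,0,0,0,0,0,0]
  ]
}}

```text
clock: 11.05
position: [0.5524, -0.1056, 0.017]
tool_rot: [3.139, -0.002, 1.528]
force: [0.6, 12.9, 14.1]
grip_width: 0.0853
finger_force: 8.2
```

{"api": "play_rows", "payload": {
  "deltas": [
    [-0.004,0,0,0,0,0,0],
    [-0.008,0,0,0,0,0,0]
  ]
}}

```text
clock: 11.25
position: [0.5522, -0.1095, 0.017]
tool_rot: [3.139, -0.002, 1.528]
force: [1.2, 11.8, 14.4]
grip_width: 0.0852
finger_force: 8.3
```

{"api": "play_rows", "payload": {
  "deltas": [
    [-0.003,0,0,0,0,0,0],
    [-0.005,0,0,0,0,0,0]
  ]
}}

```text
clock: 11.45
position: [0.5521, -0.112, 0.017]
tool_rot: [3.139, -0.002, 1.528]
force: [1.0, 10.4, 15.2]
grip_width: 0.0851
finger_force: 8.2
```

{"api": "play_rows", "payload": {
  "deltas": [
    [-0.002,0,0,0,0,0,0],
    [-0.004,0,0,0,0,0,0]
  ]
}}

```text
clock: 11.65
position: [0.552, -0.1139, 0.017]
tool_rot: [3.139, -0.002, 1.528]
force: [0.2, 11.5, 14.3]
grip_width: 0.0851
finger_force: 8.5
```

{"api": "play_rows", "payload": {
  "deltas": [
    [-0.002,0,0,0,0,0,0],
    [-0.004,0,0,0,0,0,0]
  ]
}}

```text
clock: 11.85
position: [0.552, -0.1144, 0.017]
tool_rot: [3.139, -0.003, 1.53]
force: [-1.6, 22.7, 17.4]
grip_width: 0.0852
finger_force: 13.3
```

The +y force jumped from 11.5 to 22.7 N and the tool stalled, so the mould is home. I'll back off with the pedal still down, then lift.

{"api": "play_rows", "payload": {
  "deltas": [
    [0.004,0,0,0,0,0,0],
    [0.012,0,0,0,0,0,0],
    [0.022,0,0,0,0,0,0],
    [0.03,0,0,0,0,0,0],
    [0.03,0,0,0,0,0,0]
  ]
}}

```text
clock: 12.35
position: [0.5521, -0.1038, 0.017]
tool_rot: [3.14, 0.001, 1.527]
force: [-0.1, -2.8, 12.9]
grip_width: 0.0856
finger_force: 6.5
```

{"api": "play_rows", "payload": {
  "deltas": [
    [0,0,-0.01,0,0,0,0],
    [0,0,-0.025,0,0,0,0],
    [0,0,-0.04,0,0,0,0],
    [0,0,-0.06,0,0,0,0],
    [0,0,-0.09,0,0,0,0],
    [0,0,-0.13,0,0,0,0],
    [0,0,-0.18,0,0,0,0],
    [0,0,-0.24,0,0,0,0],
    [0,0,-0.3,0,0,0,0],
    [0,0,-0.34,0,0,0,0]
  ]
}}

```text
clock: 13.35
position: [0.5512, -0.1027, 0.1888]
tool_rot: [3.14, 0.0, 1.527]
force: [-0.3, 0.4, -0.1]
grip_width: 0.0854
finger_force: 0.0
```

{"api": "play_rows", "payload": {
  "deltas": [
    [0.08,0,-0.06,0,0,0,0],
    [0.16,0,-0.06,0,0,0,0],
    [0.24,0,-0.06,0,0,0,0],
    [0.32,0,-0.06,0,0,0,0],
    [0.4,0,-0.06,0,0,0,0],
    [0.48,0,-0.06,0,0,0,0],
    [0.5,0,-0.06,0,0,0,0],
    [0.5,0,-0.06,0,0,0,0]
  ]
}}

```text
clock: 14.15
position: [0.5615, 0.1487, 0.2164]
tool_rot: [-3.141, -0.0, 1.53]
force: [0.3, -0.4, -1.0]
grip_width: 0.0855
finger_force: 0.0
```

```bash
python3 - <<'E'
from h import *
s=observe();print(s['clock'],s['position'],s['force'])
g=grab_frame("side")[145:305,225:320,::-1]; h=grab_frame("scene")[135:285,190:325,::-1]
w=grab_frame("wrist")
A=cv2.resize(g,None,fx=3.75,fy=3.75,interpolation=3);B=cv2.resize(h,None,fx=3.25,fy=3.25,interpolation=3)
o=np.zeros((600,800,3),np.uint8);o[:,:A.shape[1]]=A[:600];o[:B.shape[0],360:360+B.shape[1]]=B[:600,:440]
cv2.imwrite("pics/c8.png",o)
E
```

```text
14.15 [0.56152277 0.1486845  0.21638667] [ 0.32432474 -0.3977219  -0.96864166]
```

View pics/c8.png

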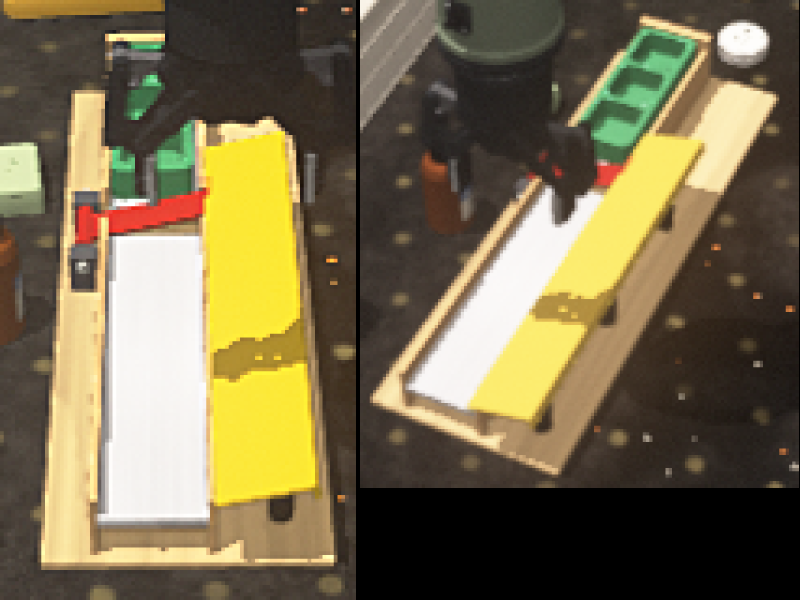

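The mould sits in the bay against the stop. The gate and pedal are back up as at the start, the bottle, tin and soap haven't moved, and the robot is clear.

```bash
python3 -c "
from workcell import *
print(job_done())"
```

```text
the job is handed in; nothing more can be done
None
```

The mould is pushed home against the end stop in the bay, the gate has sprung up behind it, the bottle, tin and soap bar were left where they stood, and the job was handed in at about 14 s on the robot's clock.

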